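# Feed a fresh strip tray to the bench seeder

## Task

Lift just the top tray off the nested stack in the magazine, leaving the trays beneath it nested where they are, and stand it on the bench in front of the seeder's empty lane (the one with the blue mat), letting go of it there. It does not fit in while held across its middle, so from there slide it by its outer end, either end first, into that lane until it is fully home against the back stop, and let go. Do not drop the tray, and leave the sown tray in the other lane and the other things on the bench where they are.

Things in the scene. Friction and masses are not known exactly. Their poses are not given: they have to be found in the camera images.
- tray_top: Top one of four like black rigid open trays nested in the magazine, 170 x 66 x 50 mm (x long, y across, z up), 60-130 g. Origin: centre of underside. Rim: vertical band 8 thick, 10 high round the top (outer 170 x 66); below it thin walls taper to a foot 140 x 36. Inside 47 deep, only 3 cross ribs 19 high at x = -42, 0, 42. Both ends alike.
- tray_second: Next tray down, same shape and origin, 22 mm lower. Must stay. It sits loosely on the ribs with about 1.5 mm play between nested walls. Between the underside of the top rim and this tray's rim top is a gap of 12 mm: fingers reaching over 22 mm below the top of the top rim squeeze this tray too and drag it up.
- tray_third: The tray below that, 22 mm lower still. Must stay.
- tray_bottom: The lowest tray, standing on the magazine's base. Must stay.
- magazine: Fixed aluminium tray holder. Origin: centre of underside; x along the trays, y across. Base 200 x 85 x 6 mm; closed C-shaped ends, 130 high, hold the stack with 2.5 mm play; each long side is open from x = -40 to 40, where rims can be reached. The top tray's rim top is 122 above the bench. The top tray comes out straight up (clear once its underside is 130 above the bench).
- seeder: Fixed green two-lane seeder. Origin: centre of underside. Mouth to its -x; trays slide along +x on the bench. Lanes at y = +41 and -41 mm, 74 wide, between 78 high walls from x = -65 to 65; guides flare out to x = -86. Clear roof 78-83 high over x = -45 to 65; drum and hopper to 155 high on it beyond x = 15. Stop face at x = 65: a tray at home has its outer end at x = -105.
- lane_mat: Thin blue mat (150 x 60 x 1 mm, fixed, look only) on the floor of the empty lane, in either lane. Its origin, at bench height, marks the centre of the tray's underside when home (0.5 mm short of touching the stop; seeder x = -20.5); its x points into the seeder, as the seeder's does.
- sown_tray: A like tray filled with compost and sprouts (350 g), at home in the other lane. Bystander. Same size and origin.
- sprayer: White bottle with red cap, 64 mm diameter, 180 mm high, standing beside the lanes' front. Origin: centre of its underside. Bystander.
- seedling_pot: Terracotta pot with seedlings, 72 mm diameter, 65 mm high (sprouts to about 100), standing beside the lanes' front. Origin: centre of its underside. Bystander.
- seed_jar: Amber jar with yellow cap, 60 mm diameter, 100 mm high, beside the magazine. Origin: centre of its underside. Bystander.
- small_pot: Small empty terracotta pot, 64 mm diameter, 55 mm high, beside the magazine on the seeder's side. Origin: centre of its underside. Bystander.
- punnet: Clear punnet of cuttings, 120 x 90 x 60 mm (sprouts to about 65). Origin: centre of its underside. Bystander.
- trowel: Orange-handled flat trowel, 200 mm long, lying on the bench near the robot. Bystander.

How it is judged (in metres and radians):
On the way, in this order (a step that is already met when the one before it is completed fails the run):
1. the top tray alone is lifted clear of the magazine (height (world z) of tray_top above 0.125 m and distance of each of tray_second, tray_third, tray_bottom from where it was at the start of the episode below 0.012 m), for 0.1 s.
2. the tray stands on the bench, let go, in front of the empty lane and not yet home (contact force between the fingers and tray_top below 0.05 N and height (world z) of tray_top below 0.004 m and x of tray_top in the frame of lane_mat between -0.3 and -0.04 m and y of tray_top in the frame of lane_mat between -0.075 and 0.075 m and linear speed of tray_top below 0.02 m/s and angle between tray_top's own z axis and vertical below 0.05 rad), for 0.1 s.
At the end, for the whole second after the job is handed in: The former top tray stands level and let go in the empty lane, centre within 6 mm along and 8 mm across of home, aligned within 0.09 rad, at rest; the other three trays and the sown tray are within 12 mm of where they were, the other things within 30 mm (x of tray_top in the frame of lane_mat between -0.006 and 0.006 m and y of tray_top in the frame of lane_mat between -0.008 and 0.008 m and height (world z) of tray_top below 0.004 m and angle between the x axis of tray_top and the x axis of lane_mat, either way round below 0.09 rad and contact force between the fingers and tray_top below 0.05 N and linear speed of tray_top below 0.02 m/s and angle between tray_top's own z axis and vertical below 0.05 rad and distance of each of tray_second, tray_third, tray_bottom, sown_tray from where it was at the start of the episode below 0.012 m and distance of each of sprayer, seedling_pot, seed_jar, small_pot, punnet, trowel from where it was at the start of the episode below 0.03 m); the robot touches nothing.
It fails at once if a lower tray is dragged more than 12 mm with the top one, or out of place (not (distance of tray_second from where it was at the start of the episode below 0.012 m) or not (distance of tray_third from where it was at the start of the episode below 0.012 m) or not (distance of tray_bottom from where it was at the start of the episode below 0.012 m)).
It fails at once if the sown tray is shifted more than 12 mm (not (distance of sown_tray from where it was at the start of the episode below 0.012 m)).
It fails at once if another thing on the bench is shifted more than 30 mm (not (distance of sprayer from where it was at the start of the episode below 0.03 m) or not (distance of seedling_pot from where it was at the start of the episode below 0.03 m) or not (distance of seed_jar from where it was at the start of the episode below 0.03 m) or not (distance of small_pot from where it was at the start of the episode below 0.03 m) or not (distance of punnet from where it was at the start of the episode below 0.03 m) or not (distance of trowel from where it was at the start of the episode below 0.03 m)).
It fails at once if the tray is dropped (falls free at more than 0.6 m/s) (contact force between the fingers and tray_top below 0.01 N and linear speed of tray_top above 0.6 m/s).
It also fails if it takes over 51 s, if anything falls off the work surface, if the arm or the gripper's body presses on something with over 40 N, if the wrist force passes 120 N, or if a joint passes its speed limit or range.

## Robot

A 6-joint arm with a two-finger parallel gripper is mounted at the origin on the work surface. World frame = base frame: x ahead of the robot, y to its left, z up, the work surface at z = 0. Lengths are in mm, angles in rad, forces in N, time in s.
With the tool pointing down it reaches from about 350 to 775 mm from the base axis. Payload 7.3 kg.
Tool frame: the origin (TCP) lies at the very end of the fingers, on their centre line; the grasp point (between the pads) lies 19 mm behind it; z points along the fingers, y is the line along which they close (so a half turn about z gives the same grasp; the last joint's range is limited). The gripper opens to 92 mm and grips with 3 to 60 N. Pads are 19 mm wide; open, the fingers measure 130 mm over their backs; the gripper's body (75 mm by 190 mm) begins 47 mm behind the grasp point.
Start: joints at [-1.269, 0.342, 1.524, -0, 1.275, -0.146], TCP at [227.341, -473.248, 200.541] pointing down, gripper open.
Joint ranges: [-2.53, 2.53], [-0.77, 2.02], [0.04, 2.7], [-1, 4.14], [0.28, 2.66], [-3.11, 3.11]. Speed limits (rad/s): [2.57, 2.57, 3.14, 3.14, 3.14, 3.14].

## Interface

Orientations are given as [roll, pitch, yaw] about the fixed x, y, z axes, in that order (R = Rz(yaw) Ry(pitch) Rx(roll)).
In Python, from plant import * gives the robot as it stands.
- The arm moves only by the tool arm_command, never from a script. Its arguments are lists of equal length, an entry for each row: "gripper": the finger opening in mm, from 0 to 91.8; "dp": the shift along the tool's x, y, z in units of 25 mm (1.0 is 25 mm), a list of three; "twist": the turn about the tool's z in units of 5 degrees (1.0 is 5 degrees). A call has exactly 5 rows; each row shifts and turns the commanded pose from where the row before left it, along the tool's axes as they then stand; what a row does not reach is not made up. A row lasts 1/8 s, in which the tool goes at most 62.5 mm and 10.7 degrees, less where a joint would pass 70% of its speed; a pose out of reach is approached as far as the arm can. A call is refused whole if a number of a shift passes 1 or a number of a turn 1, either way. A call with a gripper value outside its range is refused whole. The fingers move at their own pace and stop on an object; the grip force is fixed at half the most. Time passes only in rows, so rows that do not move let the fingers close, or fill a call up. It gives the time, the measured TCP pose, the force, the opening and the grip force at its end, in the units of the state.
- get_obs(): the state, without advancing time (a new reading comes with each control period).
- capture(name): name is "side" or "top" or "wrist"; returns the picture (480x640x3 uint8, red, green, blue); there is no depth.
- get_calibration(name): a dict with "mtx" (3x3 intrinsics, pixels), "position" and "attitude" of the camera in the world; the wrist camera has in their place "mount" (4x4, takes a point from camera to tool coordinates, whose origin is the TCP and whose axes are the flange's). Camera axes: x right, y down, z forward; pixel columns grow to the right and rows downward; lengths in mm; the calibration is good to about 2 mm. A picture is of the moment at which its call begins: read the wrist's pose just before it. get_calibration takes no time and is no camera call.
- close_job(): hands the job in; it is judged then, once.
The state is a dict: "time": time; "joint_positions": joint angles; "dq": joint speeds; "tau": joint torques, N m; "tool_pos": TCP position; "tcp_rot": TCP orientation; "contact_force": force on the tool from outside, world axes, zero at the start; "moment": the same for the moment, N m; "grip_width": finger opening in mm; "finger_force": force on a finger pad.
Only numpy, scipy, OpenCV 4.12 (cv2) and the standard library are available. Lean on these libraries where they do the work, as an engineer would, in place of code of your own. Each camera call takes 0.05 s, during which the arm holds its last target. There are 200 camera calls.

## Working session

There is one attempt and no reset: what is moved stays moved. The work goes in short steps, Python scripts to look and compute and a tool call to move; the robot and the scene stay as the last step left them, time stands still between calls to the robot, and variables do not carry over. Pictures are saved under pics/ and viewed, at most 10 in all, crops included, and the job is handed in when it is done.

Besides the shell and the picture viewer there is one more tool, called after "Request:" as name(argument=value, ...), one argument or row to a line, values as JSON. arm_command: Moves the arm, as the interface text tells. Its arguments: {"type":"object","properties":{"gripper":{"type":"array"},"dp":{"type":"array"},"twist":{"type":"array"}},"required":["gripper","dp","twist"]}

```bash
mkdir -p pics; cat > h.py <<'E'
from plant import *
import numpy as np, cv2
from scipy.spatial.transform import Rotation as R
def cam(name,obs=None):
    c=get_calibration(name); K=np.array(c["mtx"])
    if "mount" in c:
        T=np.eye(4);T[:3,:3]=R.from_euler('xyz',obs["tcp_rot"]).as_matrix();T[:3,3]=obs["tool_pos"]
        M=T@np.array(c["mount"]);return K,M[:3,3],M[:3,:3]
    a=np.array(c["attitude"]);A=a if a.shape==(3,3) else R.from_euler('xyz',a).as_matrix()
    return K,np.array(c["position"]),A
def ray(C,px):
    K,p,A=C;d=A@np.linalg.solve(K,[px[0],px[1],1]);return p,d/np.linalg.norm(d)
def onz(C,px,z):
    p,d=ray(C,px);return p+d*(z-p[2])/d[2]
def tri(C1,a,C2,b):
    p,d=ray(C1,a);q,e=ray(C2,b);s=np.linalg.lstsq(np.c_[d,-e],q-p,rcond=None)[0]
    x,y=p+d*s[0],q+e*s[1];return (x+y)/2,np.linalg.norm(x-y)
def proj(C,P):
    K,p,A=C;v=K@(A.T@(np.array(P,float)-p));return v[:2]/v[2]
def snap(name,f):
    o=get_obs();i=capture(name);cv2.imwrite("pics/"+f,i[:,:,::-1]);return i,cam(name,o)
E
python3 - <<'E'
from h import *
for n in("top","side"):
    i,C=snap(n,n+"0.png");print(n,get_calibration(n))
print(get_calibration("wrist"));print(get_obs())
E
```

```text
top {'mtx': array([[506.30793343,   0.        , 318.1328949 ],
       [  0.        , 506.30793343, 238.49060597],
       [  0.        ,   0.        ,   1.        ]]), 'position': array([ 414.46738258,  -59.04675775, 1320.11222955]), 'attitude': array([-3.04071661, -0.03205198, -1.55794167])}
side {'mtx': array([[549.40689925,   0.        , 315.68960122],
       [  0.        , 549.40689925, 247.84903901],
       [  0.        ,   0.        ,   1.        ]]), 'position': array([ 163.67131235, -955.91622282,  768.33642855]), 'attitude': array([-2.20046232e+00, -1.50709098e-03, -4.08751613e-01])}
{'mtx': array([[376.36713526,   0.        , 321.85167952],
       [  0.        , 376.36713526, 243.69102747],
       [  0.        ,   0.        ,   1.        ]]), 'mount': array([[ 7.38320030e-04, -9.63824248e-01, -2.66537564e-01,
         7.07027335e+01],
       [ 9.99999309e-01,  4.67874579e-04,  1.07816193e-03,
        -8.60753713e-01],
       [-9.14452466e-04, -2.66538176e-01,  9.63823928e-01,
        -1.84780336e+02],
       [ 0.00000000e+00,  0.00000000e+00,  0.00000000e+00,
         1.00000000e+00]])}
{'time': 0.1, 'joint_positions': array([-1.26900154e+00,  3.42640301e-01,  1.52492951e+00, -2.36051345e-05,
        1.27540517e+00, -1.46006960e-01]), 'dq': array([ 1.46120433e-03, -3.65902738e-03, -3.01100399e-03,  8.08522486e-04,
        1.68971186e-04, -4.98923706e-05]), 'tau': array([ 1.71188476e-03, -4.32005847e+01, -2.44694531e+01,  7.19891069e-02,
        5.26613113e-02, -4.84781026e-05]), 'tool_pos': array([ 227.20492211, -472.83925603,  199.91830664]), 'tcp_rot': array([-3.14022175e+00, -1.78780163e-04,  4.47808508e-01]), 'contact_force': array([ 0.86358044,  0.30180578, -0.16971772]), 'moment': array([ 0.02324814, -0.00433294, -0.05842863]), 'finger_force': 0.0, 'grip_width': 91.76339605246837}
```

View pics/top0.png

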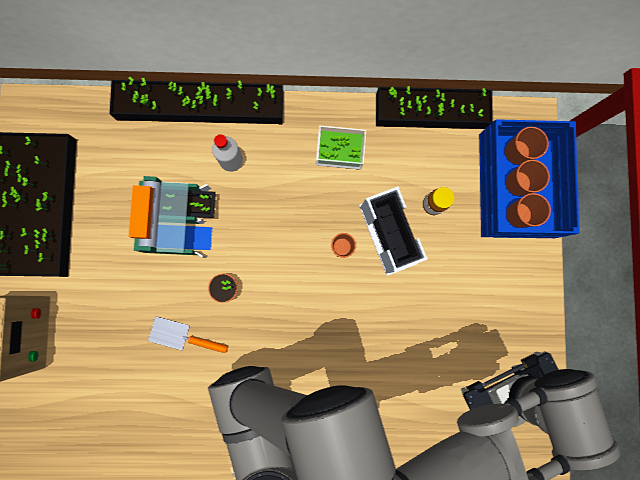

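View pics/side0.png

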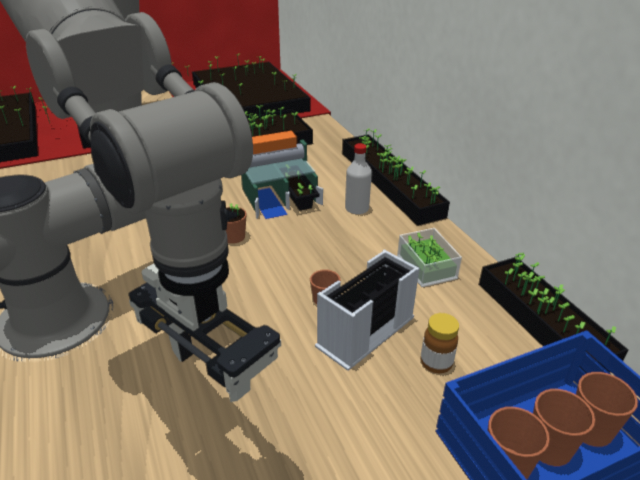

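The top view shows the magazine at about (393,231), the seeder at (175,215) with its mouth to the right (world −y), the blue mat at about (196,238), the small pot at (343,245), and the seedling pot at (224,288). The side view shows the magazine at (367,305) and the jar at (439,343).

```bash
python3 - <<'E'
from h import *
t=cv2.imread("pics/top0.png");s=cv2.imread("pics/side0.png");C=cam("top");D=cam("side")
hsv=cv2.cvtColor(t,cv2.COLOR_BGR2HSV)
def mask(lo,hi,roi,im=hsv):
    m=np.zeros(im.shape[:2],np.uint8);x0,x1,y0,y1=roi
    m[y0:y1,x0:x1]=cv2.inRange(im,lo,hi)[y0:y1,x0:x1];return m
def big(m):
    return max(cv2.findContours(m,cv2.RETR_EXTERNAL,cv2.CHAIN_APPROX_NONE)[0],key=cv2.contourArea)
c=big(mask((100,150,60),(130,255,255),(140,230,200,270)));bx=cv2.boxPoints(cv2.minAreaRect(c))
print("mat bright");[print(b,onz(C,b,1).round(1)) for b in bx]
c=big(mask((0,0,0),(180,255,60),(350,440,180,280)));r=cv2.minAreaRect(c);bx=cv2.boxPoints(r)
print("tray",r)
P=[onz(C,b,122) for b in bx];[print(b,p.round(1)) for b,p in zip(bx,P)];print("ctr",np.mean(P,0).round(1),proj(D,np.mean(P,0)))
for n,px,z in(("pot",(343,245),55),("seedl",(224,288),65),("jar",(441,199),100),("spr",(221,141),180)):print(n,onz(C,px,z).round(1))
cv2.imwrite("pics/c1.png",np.hstack([cv2.resize(t[170:280,345:445],None,fx=4,fy=4),cv2.resize(t[170:280,125:225],None,fx=4,fy=4)]))
E
```

```text
mat bright
[183.57932 248.15173] [517.8 249.1   1. ]
[184.91379 225.46552] [577.1 247.9   1. ]
[211.23447 227.0138 ] [574.2 179.7   1. ]
[209.9     249.70001] [514.8 181.1   1. ]
tray ((392.96551513671875, 229.91378784179688), (71.1213150024414, 32.31098937988281), 68.19859313964844)
[364.7586  202.89655] [ 624.1 -206.9  122. ]
[394.7586  190.89655] [ 654.8 -279.5  122. ]
[421.17242 256.93103] [ 496.  -342.5  122. ]
[391.17242 268.93103] [ 466.4 -270.5  122. ]
ctr [ 560.3 -274.8  122. ] [365.72959281 281.26842973]
pot [ 527.7 -160.7   55. ]
seedl [416.3 131.9  65. ]
jar [ 641.1 -397.9  100. ]
spr [751.7 131.8 180. ]
```

View pics/c1.png

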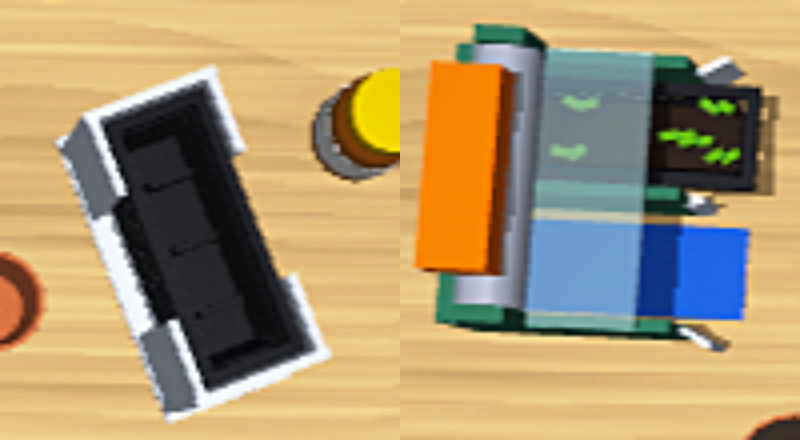

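Request:
arm_command(
  gripper=[91.8,91.8,91.8,91.8,91.8],
  dp=[
    [1,-0.1,0],
    [1,-0.1,0],
    [1,-0.1,0],
    [1,-0.1,0],
    [1,-0.1,0],
  ],
  twist=[0.15,0.15,0.15,0.15,0.15],
)

```text
time: 0.72
tool_pos: [336.8, -410.0, 200.2]
tcp_rot: [-3.141, 0.0, 0.382]
contact_force: [0.0, -0.2, -0.7]
grip_width: 91.7
finger_force: 0.0
```

Request:
arm_command(
  gripper=[91.8,91.8,91.8,91.8,91.8],
  dp=[
    [1,-0.1,-0.2],
    [1,-0.1,-0.2],
    [1,-0.1,-0.2],
    [1,-0.1,-0.2],
    [1,-0.1,-0.2],
  ],
  twist=[0,0,0,0,0],
)

```text
time: 1.35
tool_pos: [448.1, -351.8, 225.2]
tcp_rot: [-3.141, 0.0, 0.382]
contact_force: [-0.1, 0.2, 0.1]
grip_width: 91.9
finger_force: 0.0
```

Request:
arm_command(
  gripper=[91.8,91.8,91.8,91.8,91.8],
  dp=[
    [1,-0.1,0],
    [1,-0.1,0],
    [1,-0.1,0],
    [1,-0.1,0],
    [1,-0.1,0],
  ],
  twist=[0,0,0,0,0],
)

```text
time: 1.98
tool_pos: [559.4, -293.6, 224.9]
tcp_rot: [-3.141, 0.001, 0.382]
contact_force: [0.2, 0.3, 0.1]
grip_width: 91.8
finger_force: 0.0
```

```bash
python3 - <<'E'
from h import *
i,C=snap("wrist","w1.png");o=get_obs();print(o["time"],o["tool_pos"],o["tcp_rot"])
E
```

```text
2.025 [ 561.64864405 -291.82781253  224.63663414] [-3.14025713e+00 -1.13770122e-03  3.84186255e-01]
```

View pics/w1.png

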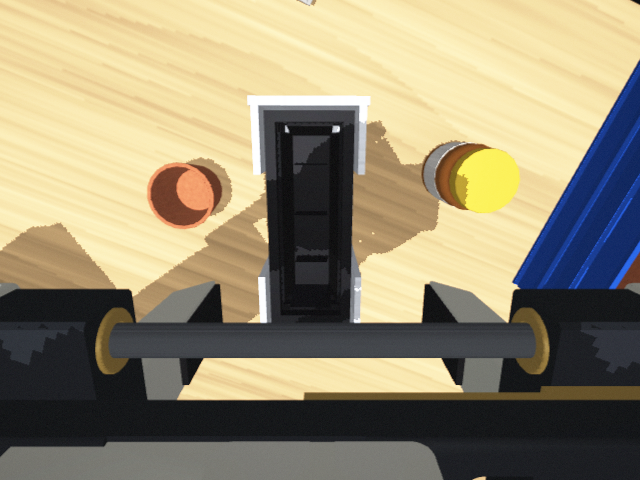

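Wrist view: stack centred around column 311, the top rim's side edges near columns 267 and 355 at row 210, far end near row 107. The jar (485,180) and small pot (185,195) are clear of the fingers.

```bash
cat > e.py <<'E'
from h import *
def edges(g,rows,l,r,C,z):
    L=[];Rr=[]
    for y in rows:
        d=np.diff(cv2.GaussianBlur(g,(3,3),0)[y].astype(int))
        a=l[0]+np.argmin(d[l[0]:l[1]]);b=r[0]+np.argmax(d[r[0]:r[1]])
        L.append((a+1,y));Rr.append((b+1,y))
    return np.array(L),np.array(Rr)
E
python3 - <<'E'
from e import *
from math import *
g=cv2.imread("pics/w1.png",0);o=dict(tool_pos=[561.65,-291.83,224.64],tcp_rot=[-3.14026,-.00114,.384186]);C=cam("wrist",o)
L,Q=edges(g,range(182,252,6),(255,285),(340,372),C,122)
print(L[:,0],Q[:,0]);print(g[214,255:285],g[214,340:372],g[90:130,320])
f=[cv2.fitLine(np.float32([onz(C,p,122)[:2] for p in S]),cv2.DIST_HUBER,0,.01,.01).ravel() for S in(L,Q)]
for q in f:print("ang",degrees(atan(q[1]/q[0])),q)
n=np.array([-f[0][1],f[0][0]]);n*=np.sign(n[1]);print("width",n@(f[0][2:]-f[1][2:]),"mid n",n@(f[0][2:]+f[1][2:])/2,n)
print("far end",[(r,onz(C,(313,r),122).round(1)) for r in(106,112,120)],[(r,onz(C,(313,r),130).round(1)) for r in(96,100,107)])
# height from two views: magazine top corners far L/R in wrist, triangulated with top view
D=cam("top")
for w,t in(((248,97),(345+15,170+36)),((370,97),(345+53.7,170+16.7))):print("corner",tri(C,w,D,t))
E
```

```text
[266 266 267 267 267 267 267 267 268 268 269 269] [353 353 353 353 352 352 352 352 352 352 352 352]
[165 163 162 159 159 160 160 158 163 162 163 166  97  27  25  25  27  27
  23  27  24  24  23  18  21  22  22  21  11  16] [ 24  21  26  29  27  26  26  26  29  27  28  31  97 140 148 147 143 145
 145 143 143 139 139 137 136 134 137 138 137 134 138 133] [226 225 224 225 225 238 254 254 254 254 254 254 254 254 254 199 128 128
 129 131  82  68  67  69  67  67  67  67  67  68  67  54  34  47  52  47
  24  16  21  16]
ang 22.211472024372757 [ 9.2579490e-01  3.7802616e-01  5.6174091e+02 -2.4549933e+02]
ang 22.25179684043423 [ 9.2552865e-01  3.7867764e-01  5.8383405e+02 -3.0773975e+02]
width 65.97365 mid n -472.6216 [-0.37802616  0.9257949 ]
far end [(106, array([ 646.2, -250. ,  122. ])), (112, array([ 642.4, -251.5,  122. ])), (120, array([ 637.3, -253.6,  122. ]))] [(96, array([ 651.8, -248. ,  130. ])), (100, array([ 649.4, -249. ,  130. ])), (107, array([ 645.1, -250.7,  130. ]))]
corner (array([ 629.75079085, -198.0571318 ,   77.63108246]), np.float64(12.804168726954174))
corner (array([ 663.50133524, -285.2948794 ,  137.52951946]), np.float64(3.4344693745145003))
```

Request:
arm_command(
  gripper=[91.8,91.8,91.8,91.8,91.8],
  dp=[
    [0.26,-0.4,0],
    [0,0,1],
    [0,0,1],
    [0,0,0.4],
    [0,0,0],
  ],
  twist=[-0.04,0,0,0,0],
)

```text
time: 2.65
tool_pos: [560.6, -282.4, 165.3]
tcp_rot: [-3.141, 0.001, 0.386]
contact_force: [0.6, 0.7, -0.3]
grip_width: 91.9
finger_force: 0.0
```

```bash
python3 - <<'E'
from h import *
o=get_obs();print(o["time"],o["tool_pos"],o["tcp_rot"])
E
```

```text
2.65 [ 560.61802533 -282.44923804  165.29900142] [-3.14076114e+00  7.12902873e-04  3.85559939e-01]
```

Request:
arm_command(
  gripper=[91.8,91.8,91.8,91.8,91.8],
  dp=[
    [0.14,-0.03,0.8],
    [0,0,0.8],
    [0,0,0.65],
    [0,0,0],
    [0,0,0],
  ],
  twist=[0,0,0,0,0],
)

```text
time: 3.28
tool_pos: [564.6, -280.9, 110.3]
tcp_rot: [3.14, -0.001, 0.386]
contact_force: [-0.1, -0.5, -0.5]
grip_width: 91.6
finger_force: 0.0
```

Request:
arm_command(
  gripper=[40,40,40,40,40],
  dp=[
    [0,0,0],
    [0,0,0],
    [0,0,0],
    [0,0,0],
    [0,0,0],
  ],
  twist=[0,0,0,0,0],
)

```text
time: 3.9
tool_pos: [564.2, -280.5, 109.3]
tcp_rot: [3.142, -0.0, 0.386]
contact_force: [0.2, 0.0, 0.3]
grip_width: 46.3
finger_force: 0.0
```

```bash
python3 - <<'E'
from h import *
i,C=snap("side","s2.png");o=get_obs();print(o["tool_pos"],o["grip_width"],o["finger_force"])
w,_=snap("wrist","w2.png")
a=cv2.resize(i[180:380,260:460],(560,560));cv2.imwrite("pics/c2.png",np.hstack([a[:,:400],cv2.resize(w,(400,300))[:300][np.r_[0:300,[299]*260]]])[:,:,::-1])
E
```

```text
[ 564.12860276 -280.50488111  109.26450558] 43.159882464055016 0.0
```

View pics/c2.png

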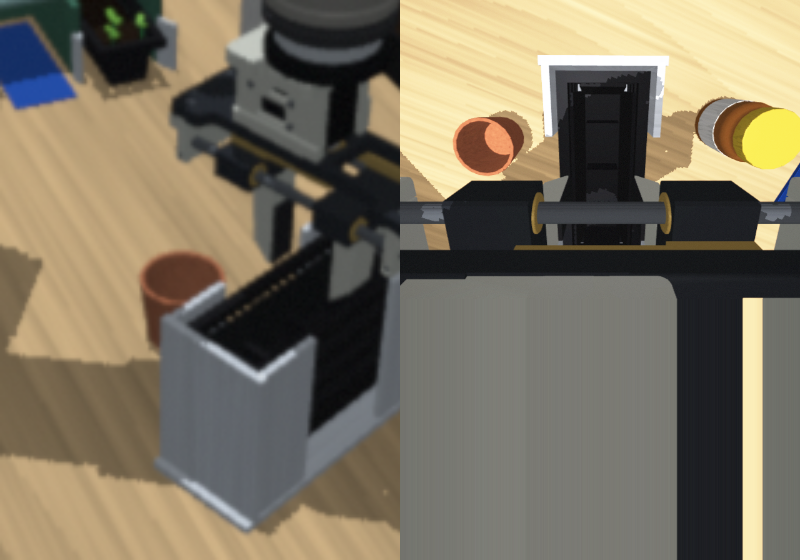

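The pictures show the fingers closed to about 45 mm over the stack without stopping on the rim, so they may be above it or the heights are off; I'll check the fingertip and rim heights by projection.

```bash
python3 - <<'E'
from h import *
o=get_obs();print(o["tool_pos"],o["grip_width"],o["finger_force"],o["contact_force"])
D=cam("side");C=cam("wrist",o)
c=np.array([564.1,-280.5]);t=np.array([.926,.378]);n=np.array([-.378,.926])
def P(a,b,z):return [*(c+a*t+b*n),z]
s=cv2.imread("pics/s2.png")
k=6;x0,y0=310,210
z=cv2.resize(s[y0:y0+95,x0:x0+130],None,fx=k,fy=k,interpolation=cv2.INTER_CUBIC)
z=cv2.convertScaleAbs(z,alpha=2.0,beta=20)
def d(p,col):
    q=(proj(D,p)-[x0,y0])*k;cv2.circle(z,tuple(int(v) for v in q),4,col,-1)
for h,col in((122,(0,0,255)),(112,(0,255,255)),(100,(0,255,0))):
    for a in(-85,-40,-20,0,20,40,85):d(P(a,-33,h),col)
for b in(-23,-42,23,42):
    for a in(-9.5,9.5):d(P(a,b,109.3),(255,0,255))
for a in(-100,100):d(P(a,-42.5,130),(255,100,0))
cv2.imwrite("pics/c3.png",z)
E
```

```text
[ 564.13948876 -280.50658717  109.26526431] 41.36057021267213 0.0 [-0.43601656  0.06607112  0.1011267 ]
```

View pics/c3.png

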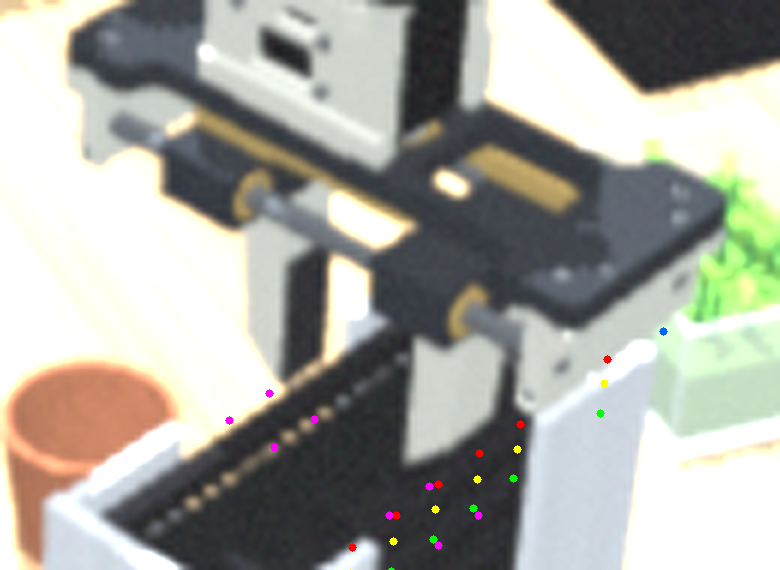

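The fingertips in the images sit well above the reported TCP, in both the wrist and side views. I'll measure that offset and the height of the gripper body.

```bash
python3 - <<'E'
from h import *
C=get_calibration("wrist");K=C["mtx"];M=np.linalg.inv(C["mount"])
def pw(x,y,z):
    v=K@(M@[x,y,z,1])[:3];return (v[:2]/v[2]).round(1)
print("w1 finger inner tip vs z (obs (220,285),(425,285))")
for z in(0,-20,-25,-30,-35):print(z,pw(9.5,-45.9,z),pw(9.5,45.9,z), pw(9.5,64.9,z))
o=get_obs();D=cam("side")
c=np.array([564.1,-280.5]);t=np.array([.926,.378]);n=np.array([-.378,.926])
def z3(a,b,z):return ((proj(D,[*(c+a*t+b*n),z])-[310,210])*6).round(0)
for z in(109,130,135,140):print(z,"near finger out",z3(-9.5,-42,z),z3(9.5,-42,z),"in",z3(-9.5,-22,z))
for z in(150,160,175,185):print(z,"body",z3(-37,-95,z),z3(37,-95,z),z3(-37,95,z))
g=cv2.imread("pics/w1.png")
cv2.imwrite("pics/c4.png",cv2.convertScaleAbs(cv2.resize(g[240:420,120:520],None,fx=2,fy=2,interpolation=cv2.INTER_CUBIC),alpha=1.6,beta=25))
E
```

```text
w1 finger inner tip vs z (obs (220,285),(425,285))
0 [234.1 262.4] [411.8 262.5] [448.6 262.5]
-20 [224.5 276. ] [421.7 276. ] [462.6 276. ]
-25 [221.7 279.8] [424.6 279.9] [466.5 279.9]
-30 [218.8 283.9] [427.6 284. ] [470.8 284. ]
-35 [215.7 288.2] [430.8 288.3] [475.2 288.3]
109 near finger out [439. 546.] [478. 516.] in [387. 515.]
130 near finger out [444. 493.] [484. 463.] in [392. 462.]
135 near finger out [445. 480.] [485. 450.] in [393. 449.]
140 near finger out [447. 467.] [487. 437.] in [394. 436.]
150 body [537. 571.] [692. 449.] [ 48. 283.]
160 body [540. 544.] [696. 423.] [ 48. 258.]
175 body [545. 503.] [702. 383.] [ 48. 218.]
185 body [549. 475.] [706. 355.] [ 48. 192.]
```

View pics/c4.png

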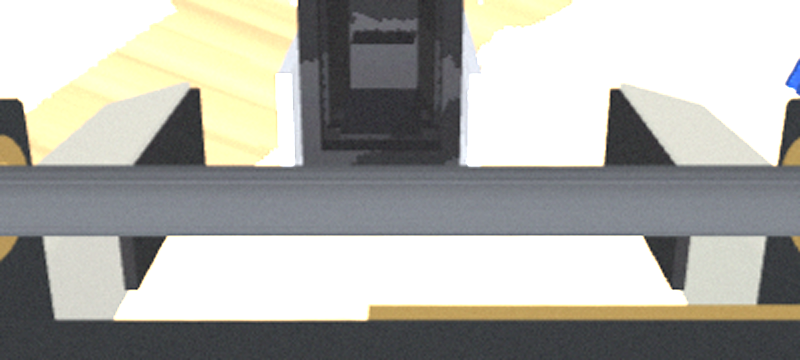

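The whole gripper sits about 29 mm further back than the reported TCP: tips at about z = 138 with 109 reported, and the body is shifted by the same amount. The fingers therefore closed above the rim and nothing was touched. I'll open, go 28.5 mm lower and grip again.

Request:
arm_command(
  gripper=[91.8,91.8,91.8,91.8,91.8],
  dp=[
    [0,0,0],
    [0,0,0],
    [0,0,0],
    [0,0,0],
    [0,0,0],
  ],
  twist=[0,0,0,0,0],
)

```text
time: 4.62
tool_pos: [564.2, -280.5, 109.3]
tcp_rot: [3.142, -0.0, 0.386]
contact_force: [0.2, -0.0, -0.3]
grip_width: 86.8
finger_force: 0.0
```

Request:
arm_command(
  gripper=[91.8,91.8,91.8,91.8,91.8],
  dp=[
    [0,0,0],
    [0,0,0.3],
    [0,0,0.4],
    [0,0,0.4],
    [0,0,0],
  ],
  twist=[0,0,0,0,0],
)

```text
time: 5.25
tool_pos: [563.4, -280.1, 80.3]
tcp_rot: [-3.139, 0.002, 0.386]
contact_force: [0.0, -0.3, -0.0]
grip_width: 91.7
finger_force: 0.0
```

Request:
arm_command(
  gripper=[50,50,50,50,50],
  dp=[
    [0,0,0],
    [0,0,0],
    [0,0,0],
    [0,0,0],
    [0,0,0],
  ],
  twist=[0,0,0,0,0],
)

```text
time: 5.88
tool_pos: [564.4, -280.7, 82.1]
tcp_rot: [3.141, -0.0, 0.386]
contact_force: [0.1, 0.1, 1.1]
grip_width: 65.5
finger_force: 30.0
```

```bash
python3 - <<'E'
from h import *
i,C=snap("side","s3.png");o=get_obs();print(o["tool_pos"],o["grip_width"],o["finger_force"],o["contact_force"])
cv2.imwrite("pics/c5.png",cv2.convertScaleAbs(cv2.resize(i[210:320,310:440,::-1],None,fx=5,fy=5,interpolation=cv2.INTER_CUBIC),alpha=2,beta=20))
E
```

```text
[ 564.34988966 -280.70854383   82.11862755] 65.87198004949262 29.994406700134277 [ 0.26827545 -0.21315812  1.89602675]
```

View pics/c5.png

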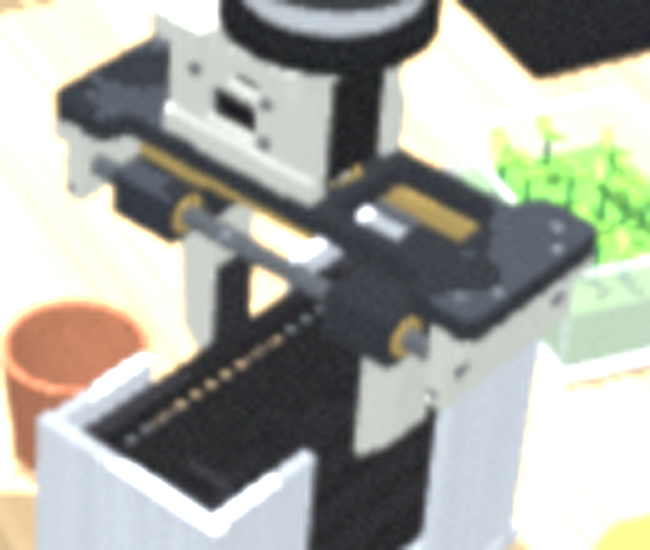

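The near finger is beside the rim (tip at about (385,450) in the crop), the opening is 66 mm and the grip 30 N. Lifting a little first.

Request:
arm_command(
  gripper=[50,50,50,50,50],
  dp=[
    [0,0,-0.1],
    [0,0,-0.1],
    [0,0,-0.1],
    [0,0,-0.1],
    [0,0,0],
  ],
  twist=[0,0,0,0,0],
)

```text
time: 6.55
tool_pos: [564.3, -280.6, 92.1]
tcp_rot: [3.141, -0.0, 0.386]
contact_force: [1.8, -0.6, 0.4]
grip_width: 65.8
finger_force: 30.0
```

```bash
python3 - <<'E'
from h import *
i,C=snap("side","s4.png");o=get_obs();print(o["tool_pos"],o["grip_width"],o["finger_force"],o["contact_force"])
cv2.imwrite("pics/c6.png",cv2.convertScaleAbs(cv2.resize(i[250:350,345:445,::-1],None,fx=6,fy=6,interpolation=cv2.INTER_CUBIC),alpha=4.5,beta=10))
E
```

```text
[ 564.1796689  -280.52262412   91.85935542] 65.42678127090973 29.993999898433685 [ 0.30843032  0.08885096 -0.06125063]
```

View pics/c6.png

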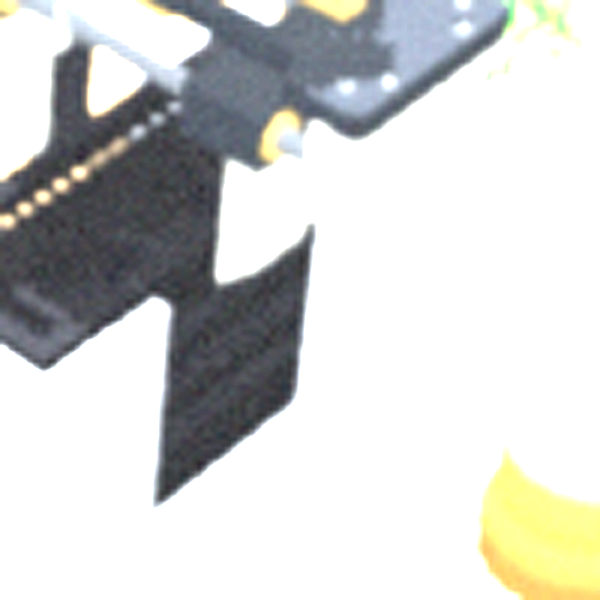

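Too dark to separate the rims, but the tips are well above the second tray. Continuing up.

Request:
arm_command(
  gripper=[50,50,50,50,50],
  dp=[
    [0,0,-0.4],
    [0,0,-0.6],
    [0,0,-0.6],
    [0,0,-0.8],
    [0,0,-0.6],
  ],
  twist=[0,0,0,0,0],
)

```text
time: 7.22
tool_pos: [564.5, -280.7, 168.8]
tcp_rot: [3.14, -0.001, 0.386]
contact_force: [-0.6, -0.0, -0.3]
grip_width: 65.7
finger_force: 30.0
```

```bash
python3 - <<'E'
from h import *
o=get_obs();print(o["time"],o["joint_positions"].round(2))
i,C=snap("side","s5.png");f=[]
for k in range(3):
    capture("side");o=get_obs();f.append(o["contact_force"][2])
print(o["time"],o["tool_pos"],o["tcp_rot"],o["grip_width"],f)
print(i[230:320:6,378:384].mean((1,2)).round(0), cv2.imread("pics/s4.png")[230:320:6,378:384].mean((1,2)).round(0))
E
```

```text
7.225 [-0.58  0.56  1.26 -0.    1.32  0.6 ]
7.425 [ 564.09879342 -280.47694368  166.89022244] [ 3.14126574e+00 -1.37982787e-04  3.85855623e-01] 65.11627828358135 [np.float64(-0.7712441774383423), np.float64(-0.9897227916451808), np.float64(-0.6095951512597386)]
[21. 17. 15. 13. 16. 13. 13. 17. 15. 15. 14. 15. 14. 15. 15.] [ 9. 10. 30. 74. 29. 24. 23. 21. 32. 40. 46. 39. 15. 14. 13.]
```

Request:
arm_command(
  gripper=[50,50,50,50,50],
  dp=[
    [0.15,-0.5,0],
    [0.28,-0.9,0],
    [0.28,-0.9,0],
    [0.28,-0.9,0],
    [0.28,-0.9,0],
  ],
  twist=[0,0,0,0,0],
)

```text
time: 8.05
tool_pos: [554.8, -171.5, 166.9]
tcp_rot: [3.141, -0.0, 0.387]
contact_force: [0.3, 0.9, -0.5]
grip_width: 65.6
finger_force: 30.0
```

Request:
arm_command(
  gripper=[50,50,50,50,50],
  dp=[
    [0.28,-0.9,0],
    [0.28,-0.9,0],
    [0.28,-0.9,0],
    [0.28,-0.9,0],
    [0.28,-0.9,0],
  ],
  twist=[0,0,0,0,0],
)

```text
time: 8.68
tool_pos: [544.8, -54.7, 166.8]
tcp_rot: [3.141, -0.0, 0.386]
contact_force: [-0.7, -0.3, -0.3]
grip_width: 65.6
finger_force: 30.0
```

Request:
arm_command(
  gripper=[50,50,50,50,50],
  dp=[
    [0.28,-0.9,0],
    [0.28,-0.9,0],
    [0.28,-0.9,0],
    [0.2,-0.7,0],
    [0,-0.2,0],
  ],
  twist=[0,0,0,0,0],
)

```text
time: 9.3
tool_pos: [535.1, 38.2, 166.8]
tcp_rot: [3.141, -0.0, 0.387]
contact_force: [-0.2, -0.0, -1.3]
grip_width: 65.4
finger_force: 30.0
```

Request:
arm_command(
  gripper=[50,50,50,50,50],
  dp=[
    [0,0,0],
    [0,0,0],
    [0,0,0],
    [0,0,0],
    [0,0,0],
  ],
  twist=[-0.6,-1,-1,-1,-1],
)

```text
time: 9.93
tool_pos: [535.3, 36.4, 166.7]
tcp_rot: [3.141, 0.0, 0.789]
contact_force: [0.2, -0.0, -0.5]
grip_width: 65.6
finger_force: 30.0
```

Request:
arm_command(
  gripper=[50,50,50,50,50],
  dp=[
    [0,0,0],
    [0,0,0],
    [0,0,0],
    [0,0,0],
    [0,0,0],
  ],
  twist=[-1,-1,-1,-1,-1],
)

```text
time: 10.55
tool_pos: [535.3, 36.4, 166.7]
tcp_rot: [3.141, 0.0, 1.226]
contact_force: [1.0, 0.2, 0.2]
grip_width: 65.4
finger_force: 30.0
```

Request:
arm_command(
  gripper=[50,50,50,50,50],
  dp=[
    [0,0,0],
    [0,0,0],
    [0,0,0],
    [0,0,0],
    [0,0,0],
  ],
  twist=[-1,-1,-1,-0.5,0],
)

```text
time: 11.18
tool_pos: [535.3, 36.5, 166.7]
tcp_rot: [-3.142, 0.0, 1.528]
contact_force: [-0.1, -0.2, -1.2]
grip_width: 65.5
finger_force: 30.0
```

```bash
python3 - <<'E'
from h import *
o=get_obs();i,C=snap("wrist","w3.png");o=get_obs();print(o["time"],o["tool_pos"],o["tcp_rot"],o["grip_width"])
np.savez("w3.npz",p=o["tool_pos"],r=o["tcp_rot"])
snap("top","t3.png")
E
```

```text
11.225 [535.28692747  36.58293756 166.72773663] [3.14158344e+00 2.59718007e-04 1.52752619e+00] 65.7379356509923
```

View pics/w3.png

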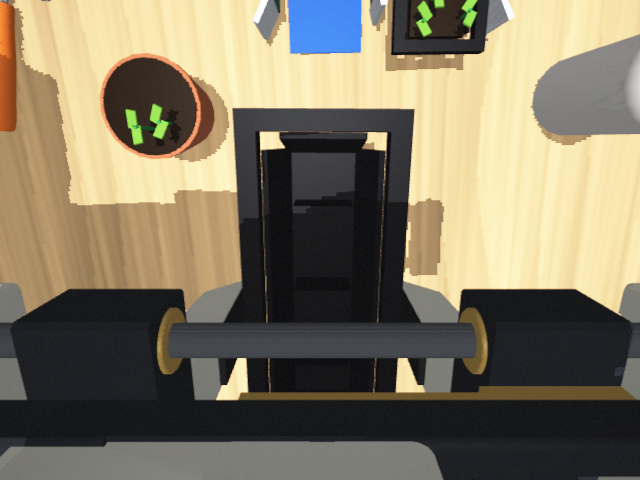

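The wrist view shows one empty tray held straight, far end at rows 108–130, columns 235–413. The mat's front edge is at row 53, columns 290–361, and the seedling pot at (150,105) is clear.

```bash
python3 - <<'E'
from h import *
z=np.load("w3.npz");C=cam("wrist",dict(tool_pos=z["p"],tcp_rot=z["r"]))
im=cv2.imread("pics/w3.png");m=cv2.inRange(cv2.cvtColor(im,cv2.COLOR_BGR2HSV),(100,150,60),(130,255,255));m[80:]=0;m[:,:270]=0;m[:,380:]=0
L=[];Q=[]
for y in range(4,50,3):
    x=np.where(m[y])[0];L.append(onz(C,(x[0],y),1)[:2]);Q.append(onz(C,(x[-1]+1,y),1)[:2])
F=[onz(C,(x,np.where(m[:,x])[0][-1]+1),1)[:2] for x in range(296,356,5)]
fl=lambda P:cv2.fitLine(np.float32(P),cv2.DIST_HUBER,0,.01,.01).ravel()
l,q,f=fl(L),fl(Q),fl(F)
for n,v in(("L",l),("R",q),("F",f)):print(n,np.degrees(np.arctan2(v[1],v[0])).round(2),v[2:])
mid=(np.mean(L,0)+np.mean(Q,0))/2;d=(l[:2]*np.sign(l[1])+q[:2]*np.sign(q[1]));d/=np.linalg.norm(d)
fm=np.mean(F,0);fc=mid+d*(d@(fm-mid));print("width",np.linalg.norm(np.mean(L,0)-np.mean(Q,0)),"axis",np.degrees(np.arctan2(d[1],d[0])),"front",fc,"mat ctr",fc+75*d)
# tray in hand: far end outer corners (rim top), z
for c in((235,109),(413,109)):print([ (h,onz(C,c,h).round(1)) for h in(203,207)])
g=cv2.cvtColor(im,cv2.COLOR_BGR2GRAY).astype(int)
for y in(125,150,170,190):
    dd=np.diff(g[y]);a=220+np.argmin(dd[220:255])+1;b=395+np.argmax(dd[395:425])+1;A,B=onz(C,(a,y),206.7),onz(C,(b,y),206.7);print(y,a,b,A.round(1),B.round(1),np.linalg.norm(A-B).round(1),((A+B)/2).round(1))
# two-view mat height check: front corners wrist x top
D=cam("top")
t=cv2.imread("pics/t3.png");mt=cv2.inRange(cv2.cvtColor(t,cv2.COLOR_BGR2HSV),(100,150,60),(130,255,255))[200:270,140:230]
print("top blue px",mt.sum()//255);
print(tri(C,(290,53),D,(209.9,249.7)),tri(C,(361,52.5),D,(211.2,227)))
E
```

```text
L 89.1 [514.5637  202.58028]
R 87.31 [573.4561  196.73642]
F -2.42 [542.1891  178.73413]
width 59.07891468924148 axis 88.20613 front [543.40132098 178.70078423] mat ctr [545.74910526 253.66402581]
[(203, array([505.2, 120.9, 203. ])), (207, array([506.1, 120.6, 207. ]))]
[(203, array([571.4, 118.1, 203. ])), (207, array([570.5, 117.8, 207. ]))]
125 234 413 [505.  115.1 206.7] [570.7 112.3 206.7] 65.7 [537.9 113.7 206.7]
150 235 412 [504.5 106.2 206.7] [570.5 103.4 206.7] 66.1 [537.5 104.8 206.7]
170 236 410 [504.1  98.8 206.7] [569.9  96.  206.7] 65.9 [537.   97.4 206.7]
190 237 409 [503.7  91.3 206.7] [569.7  88.5 206.7] 66.1 [536.7  89.9 206.7]
top blue px 334
(array([514.06522903, 178.90639346,   9.46118952]), np.float64(1.3357487350077177)) (array([578.10116717, 185.87974794, -36.51532701]), np.float64(1.874808244427576))
```

Request:
arm_command(
  gripper=[50,50,50,50,50],
  dp=[
    [0,0.12,0.6],
    [0,0,1],
    [0,0,1],
    [0,0,1],
    [0,0,1],
  ],
  twist=[0,0,0,0,0],
)

```text
time: 11.9
tool_pos: [537.9, 36.8, 49.9]
tcp_rot: [-3.141, 0.0, 1.529]
contact_force: [-0.0, 0.4, -0.0]
grip_width: 65.7
finger_force: 30.0
```

Request:
arm_command(
  gripper=[50,50,50,50,50],
  dp=[
    [0,0,0.8],
    [0,0,0.4],
    [0,0,0.2],
    [0,0,0.08],
    [0,0,0],
  ],
  twist=[0,0,0,0,0],
)

```text
time: 12.52
tool_pos: [538.7, 36.8, 15.2]
tcp_rot: [3.141, 0.0, 1.529]
contact_force: [-0.1, -0.2, -0.5]
grip_width: 66.0
finger_force: 30.0
```

Request:
arm_command(
  gripper=[50,50,50,50,50],
  dp=[
    [0,0,0.04],
    [0,0,0.04],
    [0,0,0.02],
    [0,0,0],
    [0,0,0],
  ],
  twist=[0,0,0,0,0],
)

```text
time: 13.15
tool_pos: [538.3, 36.8, 12.3]
tcp_rot: [3.142, 0.0, 1.529]
contact_force: [0.2, 0.0, -1.1]
grip_width: 65.6
finger_force: 30.0
```

Request:
arm_command(
  gripper=[50,50,50,50,50],
  dp=[
    [0,0,0.03],
    [0,0,0.03],
    [0,0,0.02],
    [0,0,0],
    [0,0,0],
  ],
  twist=[0,0,0,0,0],
)

```text
time: 13.78
tool_pos: [538.3, 36.8, 10.3]
tcp_rot: [3.142, 0.0, 1.529]
contact_force: [-0.7, -0.3, -0.1]
grip_width: 65.6
finger_force: 30.0
```

Request:
arm_command(
  gripper=[50,50,50,50,50],
  dp=[
    [0,0,0.03],
    [0,0,0.03],
    [0,0,0],
    [0,0,0],
    [0,0,0],
  ],
  twist=[0,0,0,0,0],
)

```text
time: 14.4
tool_pos: [538.4, 36.8, 10.1]
tcp_rot: [3.141, 0.0, 1.529]
contact_force: [-3.8, -0.9, 11.5]
grip_width: 65.4
finger_force: 30.0
```

The tray is on the bench (11.5 N upward). Easing off and releasing.

Request:
arm_command(
  gripper=[65,91.8,91.8,91.8,91.8],
  dp=[
    [0,0,-0.03],
    [0,0,0],
    [0,0,0],
    [0,0,0],
    [0,0,0],
  ],
  twist=[0,0,0,0,0],
)

```text
time: 15.02
tool_pos: [538.3, 36.8, 9.4]
tcp_rot: [-3.141, 0.0, 1.529]
contact_force: [-0.3, 0.5, 0.6]
grip_width: 91.5
finger_force: 0.0
```

Request:
arm_command(
  gripper=[91.8,91.8,91.8,91.8,91.8],
  dp=[
    [0,0,-0.4],
    [0,0,-0.8],
    [0,0,-1],
    [-0.6,0,-0.8],
    [-1,0,0],
  ],
  twist=[0,0,0,0,0],
)

```text
time: 15.65
tool_pos: [538.0, -3.2, 87.0]
tcp_rot: [3.137, 0.0, 1.531]
contact_force: [-0.2, -0.4, -0.2]
grip_width: 91.9
finger_force: 0.0
```

```bash
python3 - <<'E'
from h import *
o=get_obs();i,C=snap("wrist","w4.png");print(o["time"],o["tool_pos"],o["tcp_rot"],o["grip_width"])
g=cv2.cvtColor(i,cv2.COLOR_RGB2GRAY).astype(int)
# columns: dark run along mid rows -> far end; side edges
for y in range(60,270,20):
    x=np.where(g[y,150:500]<60)[0]+150
    if len(x)>20:
        A,B=onz(C,(x[0],y),50),onz(C,(x[-1]+1,y),50);print(y,x[0],x[-1],((A+B)/2).round(1),np.linalg.norm(A-B).round(1))
for c in(300,330):
    r=np.where(g[:260,c]<60)[0];d=np.where(np.diff(r)>1)[0];print(c,r[0],r[d],r[d+1],[onz(C,(c,v),50).round(1) for v in [r[0],*r[d+1]]][:4])
E
```

```text
15.65 [537.99347652  -3.17013885  87.0297597 ] [3.13710358e+00 4.66168892e-04 1.53050350e+00] 91.89605199303926
80 274 379 [543.9  99.8  50. ] 57.8
100 275 379 [543.8  89.6  50. ] 58.1
120 275 378 [543.1  79.1  50. ] 58.3
140 276 373 [541.6  68.4  50. ] 55.7
160 276 376 [542.1  57.2  50. ] 58.2
180 266 375 [538.5  45.9  50. ] 64.3
200 265 375 [537.7  34.2  50. ] 65.8
220 266 374 [537.2  22.1  50. ] 65.5
240 266 373 [536.4   9.7  50. ] 65.9
260 267 372 [535.9  -3.1  50. ] 65.6
300 56 [ 59  86 133 189] [ 62 130 185 192] [array([529.8, 112.3,  50. ]), array([529.6, 109.4,  50. ]), array([527.7,  74.3,  50. ]), array([526. ,  43.5,  50. ])]
330 56 [ 59  86 132 174 176 183] [ 62 130 174 176 183 185] [array([545.9, 111.7,  50. ]), array([545.8, 108.8,  50. ]), array([544.6,  73.7,  50. ]), array([543.8,  49.2,  50. ])]
```

Request:
arm_command(
  gripper=[50,50,50,50,50],
  dp=[
    [-0.9,-0.05,0],
    [-0.82,-0.04,0],
    [0,0,0],
    [0,0,0],
    [0,0,0],
  ],
  twist=[0,0,1,1,1],
)

```text
time: 16.32
tool_pos: [532.6, -45.9, 85.0]
tcp_rot: [3.141, -0.0, 1.264]
contact_force: [-0.8, -0.9, 0.3]
grip_width: 51.1
finger_force: 0.0
```

Request:
arm_command(
  gripper=[50,50,50,50,50],
  dp=[
    [0,0,0],
    [0,0,0],
    [0,0,0],
    [0,0,0],
    [0,0,0],
  ],
  twist=[1,1,1,1,1],
)

```text
time: 16.95
tool_pos: [532.6, -45.8, 85.0]
tcp_rot: [3.141, -0.0, 0.828]
contact_force: [-0.0, -0.4, 0.2]
grip_width: 49.7
finger_force: 0.0
```

Request:
arm_command(
  gripper=[50,50,50,50,50],
  dp=[
    [0,0,0],
    [0,0,0],
    [0,0,0],
    [0,0,0],
    [0,0,0],
  ],
  twist=[1,1,1,1,1],
)

```text
time: 17.58
tool_pos: [532.6, -45.8, 85.0]
tcp_rot: [3.141, -0.0, 0.392]
contact_force: [0.6, -1.1, 0.3]
grip_width: 50.3
finger_force: 0.0
```

Request:
arm_command(
  gripper=[50,50,50,50,50],
  dp=[
    [0,0,0],
    [0,0,0],
    [0,0,0],
    [0,0,0],
    [0,0,0],
  ],
  twist=[1,1,1,1,1],
)

```text
time: 18.2
tool_pos: [532.6, -45.7, 85.0]
tcp_rot: [3.142, -0.0, -0.045]
contact_force: [0.4, -1.2, -0.4]
grip_width: 49.8
finger_force: 0.0
```

```bash
python3 - <<'E'
from h import *
o=get_obs();i,C=snap("top","t5.png");print(o["time"],o["tool_pos"],o["tcp_rot"],o["grip_width"],o["joint_positions"].round(2))
snap("wrist","w5.png");print(proj(C,[534,-46,50]),proj(C,[541,120,50]))
E
```

```text
18.2 [532.62081424 -45.73388709  84.96153518] [ 3.14157072e+00 -2.79863169e-04 -4.47221190e-02] 49.774308378850186 [-0.23  0.48  1.66  0.    1.    1.39]
[297.39671149 241.95493853] [231.23868081 238.13177389]
```

Request:
arm_command(
  gripper=[50,50,50,50,50],
  dp=[
    [0.05,0,0.7],
    [0,0,0.8],
    [0,0,0.8],
    [0,0,0.62],
    [0,0,0],
  ],
  twist=[-0.04,0,0,0,0],
)

```text
time: 18.92
tool_pos: [533.1, -45.8, 10.6]
tcp_rot: [-3.141, 0.002, -0.037]
contact_force: [-0.1, 0.7, -0.4]
grip_width: 49.9
finger_force: 0.0
```

Request:
arm_command(
  gripper=[0,0,0,0,0],
  dp=[
    [0,0,0],
    [0,0,0],
    [0,0,0],
    [0,0,0],
    [0,0,0],
  ],
  twist=[0,0,0,0,0],
)

```text
time: 19.55
tool_pos: [534.1, -46.1, 11.7]
tcp_rot: [3.141, -0.001, -0.038]
contact_force: [-0.4, -0.6, 1.9]
grip_width: 9.9
finger_force: 29.9
```

Request:
arm_command(
  gripper=[0,0,0,0,0],
  dp=[
    [0.02,-0.3,0],
    [0.02,-0.6,0],
    [0.02,-0.6,0],
    [0,-0.6,0],
    [0,-0.5,0],
  ],
  twist=[0,0,0,0,0],
)

```text
time: 20.18
tool_pos: [538.0, 20.1, 11.7]
tcp_rot: [3.141, -0.0, -0.037]
contact_force: [-0.7, -2.9, 4.4]
grip_width: 9.7
finger_force: 29.9
```

Request:
arm_command(
  gripper=[0,0,0,0,0],
  dp=[
    [0,-0.5,0],
    [0,-0.5,0],
    [0,-0.5,0],
    [0,-0.5,0],
    [0,-0.4,0],
  ],
  twist=[0,0,0,0,0],
)

```text
time: 20.8
tool_pos: [540.2, 79.5, 11.7]
tcp_rot: [3.141, -0.0, -0.038]
contact_force: [0.6, -3.1, 5.7]
grip_width: 9.8
finger_force: 30.0
```

```bash
python3 - <<'E'
from h import *
o=get_obs();i,C=snap("top","t6.png");print(o["time"],o["tool_pos"],o["tcp_rot"],o["grip_width"],o["contact_force"])
g=cv2.cvtColor(i,cv2.COLOR_RGB2HSV)
m=cv2.inRange(g,(100,150,60),(130,255,255))[215:260,140:225];r=np.argwhere(m);print("mat px rows",r[:,0].min()+215,r[:,0].max()+215,"cols",r[:,1].min()+140,r[:,1].max()+140)
E
```

```text
20.8 [540.2498716   79.47960764  11.71126776] [ 3.14129594e+00 -4.30893735e-04 -3.80780172e-02] 9.816929872113288 [ 0.59529079 -3.14998629  5.6996375 ]
mat px rows 226 249 cols 184 207
```

Request:
arm_command(
  gripper=[0,0,0,0,0],
  dp=[
    [0,-0.5,0],
    [0,-0.6,0],
    [0,-0.6,0],
    [0,-0.6,0],
    [0,-0.5,0],
  ],
  twist=[0,0,0,0,0],
)

```text
time: 21.48
tool_pos: [542.8, 149.3, 11.7]
tcp_rot: [3.141, -0.0, -0.038]
contact_force: [-0.7, -2.9, 5.6]
grip_width: 9.9
finger_force: 30.0
```

Request:
arm_command(
  gripper=[0,0,0,0,0],
  dp=[
    [0,-0.3,0],
    [0,-0.15,0],
    [0,-0.12,0],
    [0,-0.08,0],
    [0,0,0],
  ],
  twist=[0,0,0,0,0],
)

```text
time: 22.1
tool_pos: [543.4, 165.3, 11.7]
tcp_rot: [3.141, -0.0, -0.038]
contact_force: [-0.1, -2.8, 6.4]
grip_width: 9.7
finger_force: 30.0
```

Request:
arm_command(
  gripper=[0,0,0,0,0],
  dp=[
    [0,-0.08,0],
    [0,-0.08,0],
    [0,-0.06,0],
    [0,-0.04,0],
    [0,0,0],
  ],
  twist=[0,0,0,0,0],
)

```text
time: 22.72
tool_pos: [543.6, 171.6, 11.7]
tcp_rot: [3.141, -0.0, -0.038]
contact_force: [-0.4, -3.4, 5.2]
grip_width: 9.6
finger_force: 30.0
```

Request:
arm_command(
  gripper=[0,0,0,0,0],
  dp=[
    [0,-0.03,0],
    [0,-0.03,0],
    [0,-0.03,0],
    [0,0,0],
    [0,0,0],
  ],
  twist=[0,0,0,0,0],
)

```text
time: 23.35
tool_pos: [543.7, 173.8, 11.7]
tcp_rot: [3.141, -0.0, -0.038]
contact_force: [0.3, -3.1, 6.1]
grip_width: 10.0
finger_force: 30.0
```

Request:
arm_command(
  gripper=[0,0,0,0,0],
  dp=[
    [0,-0.04,0],
    [0,-0.04,0],
    [0,-0.03,0],
    [0,0,0],
    [0,0,0],
  ],
  twist=[0,0,0,0,0],
)

```text
time: 23.98
tool_pos: [543.7, 174.3, 11.7]
tcp_rot: [3.138, 0.001, -0.038]
contact_force: [-0.2, -11.9, 8.3]
grip_width: 10.0
finger_force: 30.1
```

The stop is reached (12 N at y = 174.3, expected about 174). Relaxing, releasing and rising.

Request:
arm_command(
  gripper=[0,0,40,40,40],
  dp=[
    [0,0.06,0],
    [0,0,-0.02],
    [0,0,0],
    [0,0,0],
    [0,0,0],
  ],
  twist=[0,0,0,0,0],
)

```text
time: 24.6
tool_pos: [543.4, 175.4, 11.7]
tcp_rot: [-3.142, 0.001, -0.038]
contact_force: [-0.4, 0.3, 0.8]
grip_width: 35.5
finger_force: 0.0
```

Request:
arm_command(
  gripper=[40,40,40,40,40],
  dp=[
    [0,0,-0.3],
    [0,0,-0.8],
    [0,0,-1],
    [0,0,-1],
    [0,0,-1],
  ],
  twist=[0,0,0,0,0],
)

```text
time: 25.22
tool_pos: [543.8, 175.1, 115.9]
tcp_rot: [-3.141, -0.001, -0.038]
contact_force: [0.7, 0.0, 0.1]
grip_width: 39.9
finger_force: 0.0
```

Request:
arm_command(
  gripper=[40,40,40,40,40],
  dp=[
    [0,0.5,-0.8],
    [0,1,0],
    [0,1,0],
    [0,1,0],
    [0,0.8,0],
  ],
  twist=[0,0,0,0,0],
)

```text
time: 25.85
tool_pos: [539.7, 66.7, 135.0]
tcp_rot: [3.142, -0.001, -0.039]
contact_force: [0.2, 0.7, 0.0]
grip_width: 40.2
finger_force: 0.0
```

Request:
arm_command(
  gripper=[40,40,40,40,40],
  dp=[
    [0,1,0],
    [0,1,0],
    [0,1,0],
    [0,0.5,0],
    [0,0,0],
  ],
  twist=[0,0,0,0,0],
)

```text
time: 26.48
tool_pos: [536.4, -20.3, 134.6]
tcp_rot: [-3.141, -0.0, -0.04]
contact_force: [-0.1, 0.1, 0.3]
grip_width: 40.3
finger_force: 0.0
```

```bash
python3 - <<'E'
from h import *
i,C=snap("top","t7.png");o=get_obs();print(o["time"],o["tool_pos"],o["contact_force"],o["finger_force"],o["grip_width"])
t=cv2.cvtColor(i,cv2.COLOR_RGB2BGR);a=cv2.imread("pics/top0.png")
print("changed:",[cv2.boundingRect(c) for c in cv2.findContours(cv2.morphologyEx((cv2.absdiff(t,a).max(2)>60).astype(np.uint8),cv2.MORPH_OPEN,np.ones((3,3))),0,2)[0]])
g=cv2.cvtColor(i,cv2.COLOR_RGB2GRAY).astype(int)
# outer ends of the two trays in top view (sown one is home): dark->bench along rows
for y in(200,206,210,230,236,240,244):
    r=g[y,195:235];k=195+np.argmax(np.diff(r));print(y,k+1,onz(C,(k+1,y),50).round(1))
print([proj(C,[x,169,50]).round(1) for x in(511,543.5,576)])
E
```

```text
26.525 [536.35977561 -19.63928211 134.58737083] [ 0.07788284 -0.22637477  0.24611707] 0.0 39.935626277113634
changed: [(248, 468, 20, 12), (232, 463, 5, 8), (586, 458, 18, 11), (322, 448, 3, 3), (333, 444, 7, 3), (121, 443, 3, 3), (322, 442, 3, 3), (295, 438, 10, 26), (63, 430, 3, 6), (310, 429, 14, 31), (240, 379, 15, 9), (277, 365, 3, 3), (271, 318, 327, 162), (157, 223, 60, 27), (60, 183, 271, 297)]
200 219 [637.3 153.7  50. ]
206 219 [622.  153.2  50. ]
210 205 [611.1 187.9  50. ]
230 213 [560.8 166.2  50. ]
236 213 [545.6 165.7  50. ]
240 213 [535.6 165.3  50. ]
244 212 [525.5 167.5  50. ]
[array([211.2, 249.8]), array([211.6, 236.8]), array([212.1, 224. ])]
```

```bash
python3 - <<'E'
from h import *
o=get_obs();i,C=snap("wrist","w8.png")
hsv=cv2.cvtColor(i,cv2.COLOR_RGB2HSV);d=np.array([.041,.999]);h=np.array([547,254.4])
g=cv2.cvtColor(i,cv2.COLOR_RGB2GRAY).astype(int)
for x in(515,523,530,537,544,551,558,565,572,600,612,625,637,650):
    # walk along the lane direction at rim-top height, print brightness profile crossing
    ys=np.arange(140,200,1.0);P=[proj(C,[x+.041*(y-169),y,50]) for y in ys]
    v=np.array([g[int(round(p[1])),int(round(p[0]))] if 0<=p[0]<640 and 0<=p[1]<480 else -1 for p in P])
    dk=np.where((v<70)&(v>=0))[0];print(x,"first dark y",ys[dk[0]] if len(dk) else None,v[::4])
E
```

```text
515 first dark y 165.0 [228 227 228 227 146 145 104  13  32  34  34  32  35  32  35]
523 first dark y 164.0 [238 237 238 237 237 238  15  16  36  36  30  30  34  30  32]
530 first dark y 149.0 [152 149 134  61  62  63  16  17  36  32  14  12  17  14  17]
537 first dark y 152.0 [161 239 136  62  17  13  15  17  36  36  20  16  14  28  13]
544 first dark y 149.0 [154 155  88  65  16  16  16  17  35  33  17  17  18  31  18]
551 first dark y 148.0 [150 147  67  61  16  15  10  16  36  32  10  13  13  30  20]
558 first dark y 148.0 [157 157  52  98  17  18  20  12  38  36  16  12  34  32  21]
565 first dark y 148.0 [154 170  57  92  16  15  10  15  36  35  23  33  18  21  19]
572 first dark y 151.0 [145 227 106  63  64  59  13  13  37  35  37  33  34  35  36]
600 first dark y 162.0 [146 148 149 149 146 137  16  31  35  25  23  23  20  31  33]
612 first dark y 151.0 [151 148 150  17  17  11  15  35  33  20  58 194 193 187 199]
625 first dark y 151.0 [135 137 135  15  19  15  14  35  34  30  30  31  33  31  28]
637 first dark y 151.0 [139 142 139   9  13  12  14  34  33  28  34  20  32  32  -1]
650 first dark y 160.0 [138 140 139 139 140  15  13  35  33  30  29  31  36  -1  -1]
```

```bash
python3 - <<'E'
from h import *
o=get_obs();C=cam("wrist",o);g=cv2.imread("pics/w8.png",0).astype(np.float32)
def edge(x):
    ys=np.arange(155,182,.5);P=np.float32([proj(C,[x+.041*(y-169),y,50]) for y in ys])
    v=cv2.remap(g,P[:,0].reshape(-1,1),P[:,1].reshape(-1,1),cv2.INTER_LINEAR).ravel()
    k=[j for j in range(len(v)) if v[j]>25 and v[max(0,j-8):j].max(initial=0)<26 and j>8];return x,ys[k[0]] if k else None
for r in((530,537,544,551,558,565),(605,612,618,625,632,637)):print([edge(x) for x in r])
# inner rim sides: across profile at y=185
for y in(180,183):
    xs=np.arange(495,590,1.);P=np.float32([proj(C,[x,y,50]) for x in xs]);v=cv2.remap(g,P[:,0].reshape(-1,1),P[:,1].reshape(-1,1),1).ravel();print(y,[(x,int(a)) for x,a in zip(xs,v) if abs(x-510)<8 or abs(x-578)<8])
E
```

```text
[(530, np.float64(170.5)), (537, np.float64(170.0)), (544, np.float64(170.0)), (551, np.float64(169.5)), (558, np.float64(169.5)), (565, np.float64(169.0))]
[(605, np.float64(168.0)), (612, np.float64(168.0)), (618, np.float64(167.5)), (625, np.float64(167.5)), (632, np.float64(167.0)), (637, np.float64(167.5))]
180 [(np.float64(503.0), 132), (np.float64(504.0), 128), (np.float64(505.0), 128), (np.float64(506.0), 129), (np.float64(507.0), 129), (np.float64(508.0), 131), (np.float64(509.0), 125), (np.float64(510.0), 73), (np.float64(511.0), 32), (np.float64(512.0), 32), (np.float64(513.0), 34), (np.float64(514.0), 34), (np.float64(515.0), 33), (np.float64(516.0), 33), (np.float64(517.0), 33), (np.float64(571.0), 33), (np.float64(572.0), 34), (np.float64(573.0), 36), (np.float64(574.0), 33), (np.float64(575.0), 32), (np.float64(576.0), 23), (np.float64(577.0), 24), (np.float64(578.0), 56), (np.float64(579.0), 96), (np.float64(580.0), 144), (np.float64(581.0), 150), (np.float64(582.0), 153), (np.float64(583.0), 150), (np.float64(584.0), 132), (np.float64(585.0), 126)]
183 [(np.float64(503.0), 128), (np.float64(504.0), 127), (np.float64(505.0), 129), (np.float64(506.0), 131), (np.float64(507.0), 130), (np.float64(508.0), 129), (np.float64(509.0), 124), (np.float64(510.0), 85), (np.float64(511.0), 37), (np.float64(512.0), 35), (np.float64(513.0), 33), (np.float64(514.0), 33), (np.float64(515.0), 34), (np.float64(516.0), 35), (np.float64(517.0), 33), (np.float64(571.0), 32), (np.float64(572.0), 34), (np.float64(573.0), 34), (np.float64(574.0), 34), (np.float64(575.0), 31), (np.float64(576.0), 25), (np.float64(577.0), 20), (np.float64(578.0), 55), (np.float64(579.0), 106), (np.float64(580.0), 146), (np.float64(581.0), 149), (np.float64(582.0), 154), (np.float64(583.0), 142), (np.float64(584.0), 126), (np.float64(585.0), 123)]
```

The tray end lines up with the sown tray (within about 1 mm) and is centred in the lane; the arm is clear.

```bash
python3 -c "
from plant import *
print(close_job())"
```

```text
the job is handed in; nothing more can be done
None
```

The top tray was lifted off alone, set down in front of the blue-mat lane, slid in by its outer end until it met the back stop, let go and handed in at about 26.6 s. By the cameras its end lines up with the sown tray's to about 1 mm. I did not measure the bystanders again at the end, and the verdict was not shown.

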